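Feel the gap of the bench press with a feeler blade

TASK

Slide the aluminium cover of the red gauge case fully open and take out the feeler blade by its orange grip. Lay the blade flat on the lower plate of the blue bench press, pointing straight in, and slide it along that plate into the middle of the gap until it drags snugly between the two plates; stop there without forcing the upper plate up (no more than about 1 mm), and finish still holding the blade by its grip, still and at that depth. Leave the wheels, bottle, can, tools and offcut where they are.

Things in the scene. Friction and masses are not known exactly. Their poses are not given: they have to be found in the camera images.
- case: red gauge case fixed to the table, 338 x 222 x 72 mm. Origin on the table under the middle of its front compartment; x points to the open rear bay (roughly away from the robot). Front compartment: inside 160 mm (x) by 210 mm (y), centred on the origin, floor 12 mm above the table, side walls up to 72 mm, front and middle walls up to 64 mm. The feeler blade lies in it.
- cover (a joint): flat aluminium cover that slides along the case's +x over the rear bay: 0 = compartment shut, 0.165 m = fully open against its stop. It stays where it is left; sliding takes about 2 to 4 N. Its top is 71 mm above the table.
- cover_handle (a point): centre of the black upright grip bar on the cover: 14 mm thick along the case's x, 56 mm long along the case's y, 28 mm tall (71 to 99 mm above the table). It travels with the cover; when shut it is at x -45 mm, y +35 mm in the case's frame.
- blade: the feeler blade: a flat steel strip 170 x 30 x 4 mm with an upright orange grip on top of it near its rear end; 0.1 to 0.2 kg. Origin on the underside below the middle of the grip, x points along the strip to the tip, z up. At the start it lies flat in the case's front compartment with its tip roughly towards the case's +y.
- blade_grip (a point): centre of the blade's orange grip, 23 mm above the blade's underside (so 35 mm above the table in the case). The grip is 16 mm thick across the blade, 40 mm long along it, and its top is 46 mm above the underside. Axes as blade.
- blade_tip (a point): middle of the blade's tip edge, 140 mm ahead of the grip's centre along the blade, half-way up the 4 mm thickness.
- press: small blue bench press, fixed. x points into the gap between its plates (roughly away from the robot). Origin on the table 140 mm in front of the gap's mouth. Lower plate: aluminium, level, top 40 mm above the table, from x = 105 mm (a 35 mm apron before the mouth) to 285 mm, 200 mm wide. Four steel posts 155 mm tall at x = 162 and 262 mm, y = +-86 mm.
- mouth (a point): point on the lower plate's top surface below the front edge of the upper plate, in the middle of the width; axes as press.
- head: blue crosshead on the posts, set 0 to 2.5 mm high each time (the height of its origin above the table); same place and axes as press. Top 123 mm, its screw 151 mm above the table, plus that setting. It carries the sprung steel upper plate, 130 mm wide.
- lip (a point): middle of the upper plate's lower front edge, right above the mouth, 7.5 mm (plus the head's 0 to 2.5 mm) above the lower plate. From here the plate's underside slopes down going in, 1 mm per 9 mm, for 67 mm of depth. The 4 mm blade lying on the lower plate so first touches it 31 to 54 mm deep.
- platen (a joint): lift of the sprung upper plate above its rest (0 = resting on its stops, m). It rests with about 6 N of weight and takes 9 N more per mm of lift; a blade pushed 9 mm past the first touch lifts it 1 mm. As the blade becomes snug the push it needs jumps up by several newtons and then keeps growing.
- wheel_a: bystander, to be left alone: green longboard wheel standing on its flat side, 54 mm across, 34 mm tall
- wheel_b: bystander, to be left alone: yellow longboard wheel standing on its flat side, 54 mm across, 34 mm tall
- glue: bystander, to be left alone: white glue bottle with orange cap, 60 mm across, 150 mm tall
- driver: bystander, to be left alone: screwdriver lying flat
- can: bystander, to be left alone: green can, 70 mm across, 100 mm tall
- offcut: bystander, to be left alone: wood offcut 140 x 60 x 18 mm
- brush: bystander, to be left alone: glue brush lying flat

How it is judged (in metres and radians):
On the way, in this order (a step that is already met when the one before it is completed fails the run):
1. the cover is slid fully open (at least 0.15 m) (value of joint cover above 0.15 m), for 0.2 s.
2. the blade is lifted out of the case in the fingers (height (world z) of blade_grip above 0.09 m and contact force between the fingers and blade above 1 N and contact force between blade and case below 0.1 N), for 0.2 s.
At the end, for the whole second after the job is handed in: Fingers hold the blade: still, level within 5 deg, in line within 8 deg, within 35 mm of the gap's middle, tip 25 to 72 mm inside the mouth, pressing the upper plate over 2 N and the lower over 0.5 N; upper plate lifted under 1.2 mm; cover open 0.15 m or more (contact force between blade and head above 2 N and contact force between blade and press above 0.5 N and contact force between the fingers and blade above 1 N and value of joint platen below 0.0012 m and x of blade_tip in the frame of press between 0.165 and 0.212 m and y of blade_tip in the frame of press between -0.035 and 0.035 m and angle between the x axis of blade and the x axis of press, either way round below 0.14 rad and angle between blade's own z axis and vertical below 0.09 rad and linear speed of blade below 0.01 m/s and value of joint cover above 0.15 m); the arm keeps its last pose, push and grip.
It fails at once if the upper plate is forced up by more than 2 mm (value of joint platen above 0.002 m).
It fails at once if a bystander is moved more than 30 mm (distance of any of wheel_a, wheel_b, glue, driver, can, offcut, brush from where it was at the start of the episode above 0.03 m).
It also fails if it takes over 59 s, if anything falls off the work surface, if the arm or the gripper's body presses on something with over 40 N, if the wrist force passes 120 N, or if a joint passes its speed limit or range.

ROBOT

A 6-joint arm with a two-finger parallel gripper is mounted at the origin on the work surface. World frame = base frame: x ahead of the robot, y to its left, z up, the work surface at z = 0. Lengths are in mm, angles in rad, forces in N, time in s.
With the tool pointing down it reaches from about 425 to 950 mm from the base axis. Payload 3.5 kg.
Tool frame: the origin (TCP) lies at the very end of the fingers, on their centre line; the grasp point (between the pads) lies 19 mm behind it (arm.pinch_z is the distance from the TCP to the grasp point, in mm); z points along the fingers, y is the direction in which the jaws open and shut (so a half turn about z gives the same grasp; the last joint's range is limited). The gripper opens to 85 mm and grips with 20 to 120 N. Pads are 22 mm wide; open, the fingers measure 114 mm over their backs; the gripper's body (76 mm by 85 mm) begins 54 mm behind the grasp point. The pads swing forward as they close: fully open they stand 13 mm farther back than shut.
Start: joints at [-0.15, 0.286, 1.577, -0, 1.279, -0.15], TCP at [674.986, 0.032, 231.325] pointing down, gripper open.
Joint ranges: [-2.77, 2.77], [-0.9, 2.22], [0.21, 2.48], [-1.53, 4.67], [0.24, 2.81], [-2.84, 2.84]. Speed limits (rad/s): [2.79, 2.79, 3.14, 3.14, 3.14, 3.14].

INTERFACE

Orientations are given as a 3x3 rotation matrix whose columns are the frame's x, y, z axes.
In Python, from plant import arm, eyes gives the robot as it stands.
- The arm moves only by the tool jog_arm, never from a script. Its argument "plan" is a list of rows, each an object of numbers: "gripper": the finger opening in m, from 0 to 0.0854; "tx", "ty", "tz": the shift along the tool's x, y, z in m; "ax", "ay", "az": the turn, a rotation vector about the tool's x, y, z in rad. A call has 1 to 5 rows; each row shifts and turns the pose as measured when the row begins, along the tool's axes as they then stand; what a row does not reach is not made up. A row lasts 1/10 s, in which the tool goes at most 50 mm and 8.59 degrees, less where a joint would pass 70% of its speed; a pose out of reach is approached as far as the arm can. A call with a gripper value outside its range is refused whole. The fingers move at their own pace and stop on an object; the grip force is fixed at half the most. Time passes only in rows, so rows that do not move let the fingers close. It gives the time, the measured TCP pose, the force and the opening at its end, in the units of the state.
- arm.get_state(): the state, without advancing time (a new reading comes with each control period).
- eyes.camera(name): name is "scene" or "side" or "wrist"; returns the picture (400x640x3 uint8, red, green, blue); there is no depth.
- eyes.get_calibration(name): a dict with "vfov" (degrees; the focal length in pixels is half the picture's height over the tangent of half this angle, whatever the lens; pixels are square), "cx", "cy" (the principal point, pixels), "world_from_camera" (4x4, takes a point from camera to world coordinates). Camera axes: x right, y down, z forward; pixel columns grow to the right and rows downward; lengths in mm; the calibration is good to about 2 mm. A picture is of the moment at which its call begins: read the wrist's pose just before it. get_calibration takes no time and is no camera call; for the wrist camera it gives the pose at the moment of the call.
- arm.finish_job(): hands the job in, once; it reports no verdict.
The state is a dict: "clock": time; "joint_positions": joint angles; "joint_velocities": joint speeds; "tau": joint torques, N m; "eef_pos": TCP position; "tool_rot": TCP orientation; "force": force on the tool from outside, world axes, zero at the start; "torque": the same for the moment, N m; "finger_gap": finger opening in mm.
Only numpy, scipy, OpenCV 4.12 (cv2) and the standard library are available. Lean on these libraries where they do the work, as an engineer would, in place of code of your own. Each camera call takes 0.05 s, during which the arm holds its last target. There are 200 camera calls.

## Working session

There is one attempt and no reset: what is moved stays moved. The work goes in short steps, Python scripts to look and compute and a tool call to move; the robot and the scene stay as the last step left them, time stands still between calls to the robot, and variables do not carry over. Pictures are saved under pics/ and viewed, about 8 in all and at most 12, crops included, and the job is handed in when it is done.

Besides the shell and the picture viewer there is one more tool, called after ">>>" in YAML: its name, and indented under it one key for each argument. jog_arm: Moves the arm, as the interface text tells. Its arguments: {"type":"object","properties":{"plan":{"type":"array"}},"required":["plan"]}

```bash
mkdir -p pics
python3 - <<'E'
from plant import arm, eyes
import cv2, numpy as np
np.set_printoptions(precision=3,suppress=True)
for n in ["scene","side"]:
    c=eyes.get_calibration(n); print(n,c)
    cv2.imwrite(f"pics/{n}0.png",eyes.camera(n)[:,:,::-1])
print(arm.get_state())
E
```

```text
scene {'vfov': 52.93517166698418, 'cx': 321.06691522654137, 'cy': 196.69072163610068, 'world_from_camera': array([[   0.167,    0.803,   -0.572, 1288.59 ],
       [   0.986,   -0.14 ,    0.092, -121.291],
       [  -0.007,   -0.579,   -0.815, 1206.939],
       [   0.   ,    0.   ,    0.   ,    1.   ]])}
side {'vfov': 57.962864957818596, 'cx': 321.31337886170667, 'cy': 198.39876698935606, 'world_from_camera': array([[ -0.74 ,  -0.4  ,   0.541, -91.933],
       [ -0.672,   0.433,  -0.6  , 678.504],
       [  0.005,  -0.808,  -0.589, 739.626],
       [  0.   ,   0.   ,   0.   ,   1.   ]])}
{'clock': 0.1, 'joint_positions': array([-0.15 ,  0.287,  1.578,  0.   ,  1.279, -0.15 ]), 'joint_velocities': array([-0.001, -0.004, -0.004,  0.   , -0.001, -0.   ]), 'tau': array([  0.001, -40.73 , -29.37 ,  -0.   ,   0.003,  -0.   ]), 'eef_pos': array([674.421,   0.126, 230.067]), 'tool_rot': array([[-0.   ,  1.   , -0.002],
       [ 1.   ,  0.   ,  0.   ],
       [ 0.   , -0.002, -1.   ]]), 'force': array([0.779, 0.496, 0.522]), 'torque': array([-0.054,  0.023,  0.003]), 'finger_gap': 85.37535915624193}
```

```bash
ls
```

```text
pics
```

View pics/scene0.png

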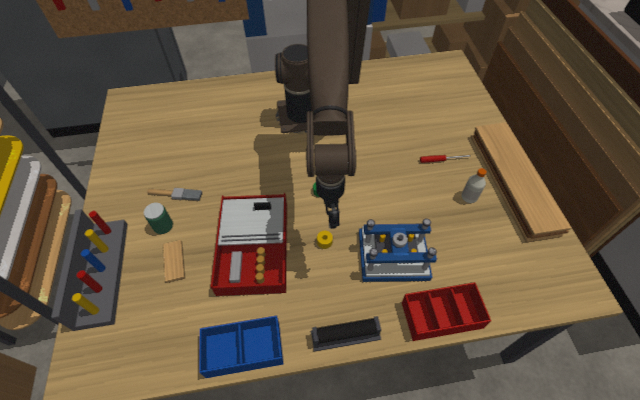

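View pics/side0.png

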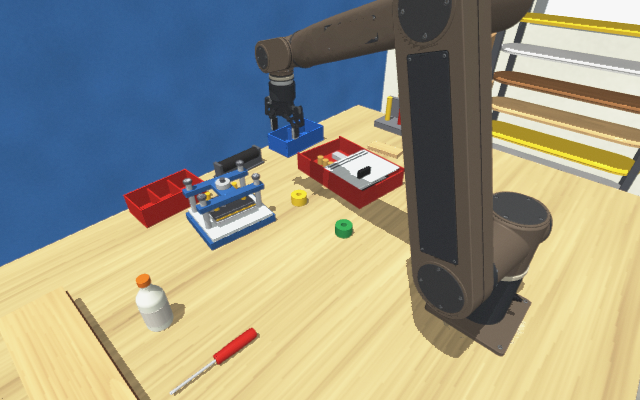

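```bash
cat > h.py <<'E'
import cv2, numpy as np
np.set_printoptions(precision=3,suppress=True)
def f(c): return 200/np.tan(np.radians(c["vfov"]/2))
def proj(c,P):
    M=np.linalg.inv(c["world_from_camera"]); P=np.atleast_2d(P)
    q=P@M[:3,:3].T+M[:3,3]
    return q[:,:2]/q[:,2:]*f(c)+[c["cx"],c["cy"]]
def ray(c,uv,z):
    d=c["world_from_camera"][:3,:3]@np.array([(uv[0]-c["cx"])/f(c),(uv[1]-c["cy"])/f(c),1])
    o=c["world_from_camera"][:3,3]; return o+d*(z-o[2])/d[2]
def crop(im,x,y,w,h,s): return cv2.resize(im[y:y+h,x:x+w],None,fx=s,fy=s,interpolation=cv2.INTER_CUBIC)
E
python3 - <<'E'
from h import *
a=cv2.imread("pics/scene0.png");b=cv2.imread("pics/side0.png")
cv2.imwrite("pics/cropA.png",np.hstack([crop(a,205,185,95,120,4),crop(a,350,200,90,120,4)]))
cv2.imwrite("pics/cropB.png",np.hstack([crop(b,290,125,120,110,4)[:,:440],crop(b,180,150,100,110,4)][::1])[:,:840][:, :800])
E
```

```text
(no output)
```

View pics/cropA.png

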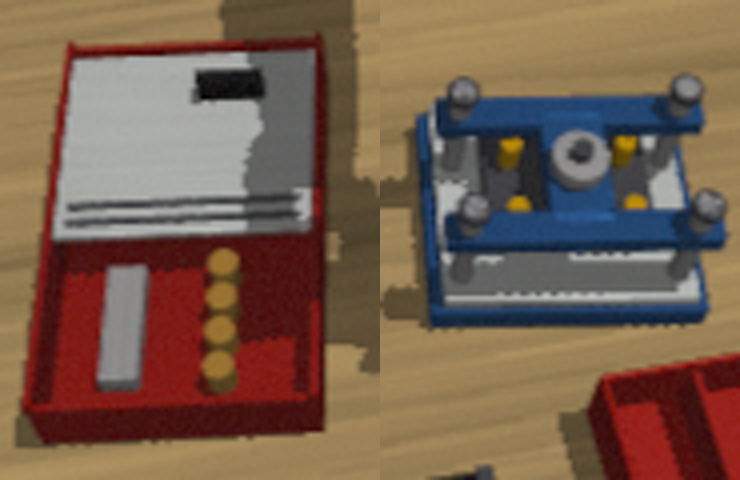

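View pics/cropB.png

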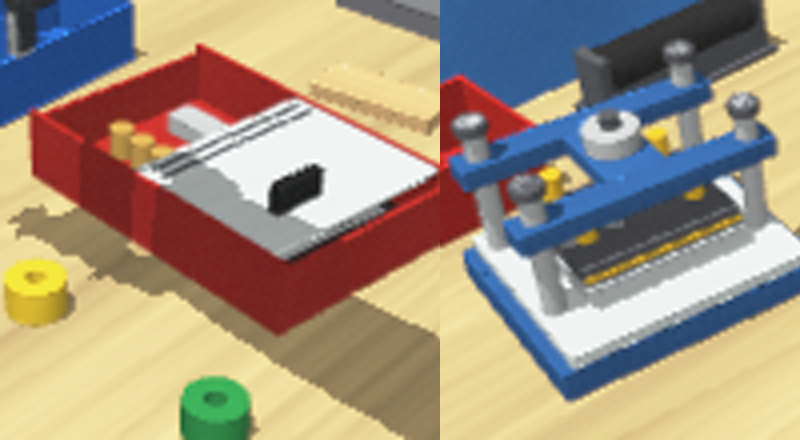

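```bash
cat > fit.py <<'E'
from h import *
from plant import eyes
from scipy.optimize import least_squares
C={n:eyes.get_calibration(n) for n in("scene","side")}
O={"case":{"scene":(205,185,0),"side":(290,125,0)},"press":{"scene":(350,200,380),"side":(180,150,440)}}
D={"case":[("scene",(-86,-111,72),(70,43)),("scene",(-86,111,72),(322,35)),("scene",(252,-111,0),(43,443)),("scene",(252,111,0),(323,430)),
("side",(-86,111,0),(278,333)),("side",(252,111,0),(33,172)),("side",(252,111,72),(32,110)),("side",(252,-111,72),(198,45)),
("scene",(-45,35,85),(230,85)),("side",(-45,35,85),(297,190))],
"press":[("scene",(162,-86,155),(463,88)),("scene",(162,86,155),(686,86)),("scene",(262,-86,155),(474,208)),("scene",(262,86,155),(708,204)),
("side",(162,86,155),(527,184)),("side",(162,-86,155),(743,101)),("side",(262,86,155),(470,122)),("side",(262,-86,155),(680,47)),
("side",(105,100,40),(572,362)),("scene",(285,-100,40),(442,303)),("scene",(285,100,40),(702,300))]}
def Rz(t): return np.array([[np.cos(t),-np.sin(t),0],[np.sin(t),np.cos(t),0],[0,0,1]])
for k in D:
    def res(p,full=False):
        r=[]
        for n,P,(u,v) in D[k]:
            ox,oy,sx=O[k][n]
            r.append(proj(C[n],Rz(p[2])@np.array(P)+[p[0],p[1],0])[0]-[(u-sx+.0)/4+ox-.375,v/4+oy-.375])
        return np.array(r) if full else np.ravel(r)
    s=least_squares(res,[600,-150 if k=="case" else 150,0],loss="soft_l1",x_scale=[10,10,.1])
    print(k,s.x); print(res(s.x,True))
    p=s.x
    for nm,P in {"case":{"handle":(-45,35,85),"org":(0,0,12)},"press":{"mouth":(140,0,40)}}[k].items(): print(nm,Rz(p[2])@np.array(P)+[p[0],p[1],0])
E
python3 fit.py
```

```text
case [ 526.832 -236.166   -0.131]
[[-0.811 -0.05 ]
 [ 0.01  -0.234]
 [-0.713  0.761]
 [ 0.036  1.305]
 [-0.786  0.942]
 [-0.651  0.656]
 [-1.043 -0.064]
 [ 0.447 -0.498]
 [ 0.172 -4.452]
 [ 3.449  2.352]]
handle [ 486.783 -195.595   85.   ]
org [ 526.832 -236.166   12.   ]
press [524.631 239.241  -0.156]
[[-0.261  0.523]
 [-0.024  0.25 ]
 [-0.185 -0.367]
 [ 0.059 -0.184]
 [-0.235 -0.012]
 [-0.035  0.061]
 [-0.18  -0.052]
 [-0.359  0.332]
 [-0.044 -0.61 ]
 [ 0.354 -0.257]
 [-0.712 -0.401]]
mouth [662.927 217.463  40.   ]
```

Run:
```python
from h import *
from plant import eyes
C={n:eyes.get_calibration(n) for n in("scene","side")}
from scipy.optimize import least_squares
m={"scene":(230/4+205-.4,85/4+185-.4),"side":(297/4+290-.4,190/4+125-.4)}
s=least_squares(lambda p:np.ravel([proj(C[n],p)[0]-m[n] for n in m]),[500,-195,85]);print(s.x,s.fun)
for n in m: print(ray(C[n],m[n],85))
t=-.131;d=s.x[:2]-[526.8,-236.2];print(d@[np.cos(t),np.sin(t)],d@[-np.sin(t),np.cos(t)])
```

```text
[ 504.4   -198.324   85.339] [-0.187 -0.142 -0.212  0.104]
[ 504.851 -197.774   85.   ]
[ 504.58  -199.813   85.   ]
-27.155348076001196 34.625451095761726
```

>>> jog_arm:
  plan:
    - {"tx": -0.037,"ty": -0.032}
    - {"tx": -0.037,"ty": -0.032}
    - {"tx": -0.037,"ty": -0.032}
    - {"tx": -0.037,"ty": -0.032}
    - {"tx": -0.037,"ty": -0.032,"az": 0.131}

```text
invalid input
```

>>> jog_arm:
  plan:
    - {"gripper": 0.085,"tx": -0.037,"ty": -0.032,"tz": 0,"ax": 0,"ay": 0,"az": 0}
    - {"gripper": 0.085,"tx": -0.037,"ty": -0.032,"tz": 0,"ax": 0,"ay": 0,"az": 0}
    - {"gripper": 0.085,"tx": -0.037,"ty": -0.032,"tz": 0,"ax": 0,"ay": 0,"az": 0}
    - {"gripper": 0.085,"tx": -0.037,"ty": -0.032,"tz": 0,"ax": 0,"ay": 0,"az": 0}
    - {"gripper": 0.085,"tx": -0.037,"ty": -0.032,"tz": 0,"ax": 0,"ay": 0,"az": 0.131}

```text
clock: 0.6
eef_pos: [511.7, -184.9, 225.7]
tool_rot: [[0.123, 0.992, -0.007], [0.992, -0.123, 0.003], [0.002, -0.007, -1.0]]
force: [0.2, -0.6, -0.3]
finger_gap: 84.8
```

>>> jog_arm:
  plan:
    - {"gripper": 0.085,"tx": -0.0145,"ty": -0.0055,"tz": 0.03,"ax": 0,"ay": 0,"az": 0.008}
    - {"gripper": 0.085,"tx": 0,"ty": 0,"tz": 0.045,"ax": 0,"ay": 0,"az": 0}
    - {"gripper": 0.085,"tx": 0,"ty": 0,"tz": 0.04,"ax": 0,"ay": 0,"az": 0}
    - {"gripper": 0.06,"tx": 0,"ty": 0,"tz": 0.015,"ax": 0,"ay": 0,"az": 0}
    - {"gripper": 0.06,"tx": 0,"ty": 0,"tz": 0,"ax": 0,"ay": 0,"az": 0}

```text
clock: 1.1
eef_pos: [498.8, -204.7, 92.5]
tool_rot: [[0.144, 0.99, -0.005], [0.99, -0.144, 0.0], [-0.001, -0.005, -1.0]]
force: [-0.4, 0.5, 0.0]
finger_gap: 60.3
```

>>> jog_arm:
  plan:
    - {"gripper": 0.06,"tx": 0.007,"ty": 0.0045,"tz": 0.012,"ax": 0,"ay": 0,"az": -0.012}
    - {"gripper": 0.06,"tx": 0,"ty": 0,"tz": 0.003,"ax": 0,"ay": 0,"az": 0}
    - {"gripper": 0.0,"tx": 0,"ty": 0,"tz": 0,"ax": 0,"ay": 0,"az": 0}
    - {"gripper": 0.0,"tx": 0,"ty": 0,"tz": 0,"ax": 0,"ay": 0,"az": 0}
    - {"gripper": 0.0,"tx": 0,"ty": 0,"tz": 0,"ax": 0,"ay": 0,"az": 0}

```text
clock: 1.6
eef_pos: [506.8, -198.2, 79.5]
tool_rot: [[0.13, 0.992, -0.001], [0.992, -0.13, -0.002], [-0.002, -0.001, -1.0]]
force: [-9.6, 1.8, 0.4]
finger_gap: 17.1
```

>>> jog_arm:
  plan:
    - {"gripper": 0.0,"tx": 0,"ty": 0,"tz": 0,"ax": 0,"ay": 0,"az": 0}
    - {"gripper": 0.0,"tx": 0,"ty": 0,"tz": 0,"ax": 0,"ay": 0,"az": 0}
    - {"gripper": 0.0,"tx": 0,"ty": 0.015,"tz": 0,"ax": 0,"ay": 0,"az": 0}
    - {"gripper": 0.0,"tx": 0,"ty": 0.03,"tz": 0,"ax": 0,"ay": 0,"az": 0}
    - {"gripper": 0.0,"tx": 0,"ty": 0.03,"tz": 0,"ax": 0,"ay": 0,"az": 0}

```text
clock: 2.1
eef_pos: [577.8, -207.1, 79.8]
tool_rot: [[0.129, 0.992, -0.01], [0.992, -0.129, -0.0], [-0.002, -0.01, -1.0]]
force: [-4.3, 1.2, 3.3]
finger_gap: 12.3
```

>>> jog_arm:
  plan:
    - {"gripper": 0.0,"tx": 0,"ty": 0.03,"tz": 0,"ax": 0,"ay": 0,"az": 0}
    - {"gripper": 0.0,"tx": 0,"ty": 0.025,"tz": 0,"ax": 0,"ay": 0,"az": 0}
    - {"gripper": 0.0,"tx": 0,"ty": 0.01,"tz": 0,"ax": 0,"ay": 0,"az": 0}
    - {"gripper": 0.0,"tx": 0,"ty": 0.003,"tz": 0,"ax": 0,"ay": 0,"az": 0}
    - {"gripper": 0.0,"tx": 0,"ty": 0.003,"tz": 0,"ax": 0,"ay": 0,"az": 0}

```text
clock: 2.6
eef_pos: [648.9, -216.0, 79.8]
tool_rot: [[0.127, 0.992, -0.019], [0.992, -0.127, 0.002], [-0.001, -0.019, -1.0]]
force: [-15.4, 1.7, 8.2]
finger_gap: 12.8
```

>>> jog_arm:
  plan:
    - {"gripper": 0.0,"tx": 0,"ty": 0.003,"tz": 0,"ax": 0,"ay": 0,"az": 0}
    - {"gripper": 0.0,"tx": 0,"ty": 0.001,"tz": 0,"ax": 0,"ay": 0,"az": 0}
    - {"gripper": 0.0,"tx": 0,"ty": 0.001,"tz": 0,"ax": 0,"ay": 0,"az": 0}

```text
clock: 2.9
eef_pos: [648.7, -216.0, 79.9]
tool_rot: [[0.128, 0.991, -0.028], [0.992, -0.128, 0.004], [0.001, -0.029, -1.0]]
force: [-5.8, 2.9, 0.5]
finger_gap: 12.6
```

>>> jog_arm:
  plan:
    - {"gripper": 0.06,"tx": 0,"ty": 0,"tz": 0,"ax": 0,"ay": 0,"az": 0}
    - {"gripper": 0.06,"tx": 0,"ty": 0,"tz": 0,"ax": 0,"ay": 0,"az": 0}
    - {"gripper": 0.06,"tx": 0,"ty": 0,"tz": 0,"ax": 0,"ay": 0,"az": 0}
    - {"gripper": 0.06,"tx": 0,"ty": 0,"tz": -0.04,"ax": 0.028,"ay": 0,"az": 0}
    - {"gripper": 0.06,"tx": 0,"ty": 0,"tz": -0.045,"ax": 0,"ay": 0,"az": 0}

```text
clock: 3.4
eef_pos: [647.1, -214.9, 157.8]
tool_rot: [[0.13, 0.989, -0.073], [0.992, -0.129, 0.016], [0.006, -0.074, -0.997]]
force: [1.1, -0.4, 0.8]
finger_gap: 59.7
```

>>> jog_arm:
  plan:
    - {"gripper": 0.06,"tx": 0,"ty": -0.04,"tz": -0.03,"ax": 0,"ay": 0,"az": 0}
    - {"gripper": 0.06,"tx": 0,"ty": -0.04,"tz": -0.03,"ax": 0,"ay": 0,"az": 0}
    - {"gripper": 0.06,"tx": 0,"ty": -0.045,"tz": -0.02,"ax": 0,"ay": 0,"az": 0}
    - {"gripper": 0.06,"tx": -0.02,"ty": -0.03,"tz": 0,"ax": 0,"ay": 0,"az": 0}

```text
clock: 3.8
eef_pos: [499.2, -216.7, 259.1]
tool_rot: [[0.125, 0.99, -0.059], [0.992, -0.125, 0.008], [0.0, -0.06, -0.998]]
force: [0.3, -1.0, 1.9]
finger_gap: 59.7
```

>>> jog_arm:
  plan:
    - {"gripper": 0.06,"tx": 0,"ty": 0,"tz": 0,"ax": -0.06,"ay": 0,"az": 0}
    - {"gripper": 0.06,"tx": 0,"ty": 0,"tz": 0,"ax": 0,"ay": 0,"az": 0}

```text
clock: 4.0
eef_pos: [496.9, -218.2, 262.3]
tool_rot: [[0.128, 0.992, 0.005], [0.992, -0.128, -0.004], [-0.004, 0.006, -1.0]]
force: [-0.7, -0.4, 0.5]
finger_gap: 59.8
```

Run:
```python
from plant import arm, eyes
from h import *
import pickle
c=eyes.get_calibration("wrist");w=eyes.camera("wrist")[:,:,::-1]
cv2.imwrite("pics/w1.png",w); pickle.dump(c,open("w1.pkl","wb"))
s=eyes.camera("scene")[:,:,::-1]; cv2.imwrite("pics/scene1.png",s)
print(c,arm.get_state()["eef_pos"])
```

```text
{'vfov': 66.57459113961265, 'cx': 321.82533349988006, 'cy': 198.4053724442568, 'world_from_camera': array([[   0.992,   -0.126,   -0.03 ,  504.463],
       [  -0.129,   -0.953,   -0.275, -149.208],
       [   0.006,    0.277,   -0.961,  404.664],
       [   0.   ,    0.   ,    0.   ,    1.   ]])} [ 497.785 -218.177  261.521]
```

View pics/w1.png

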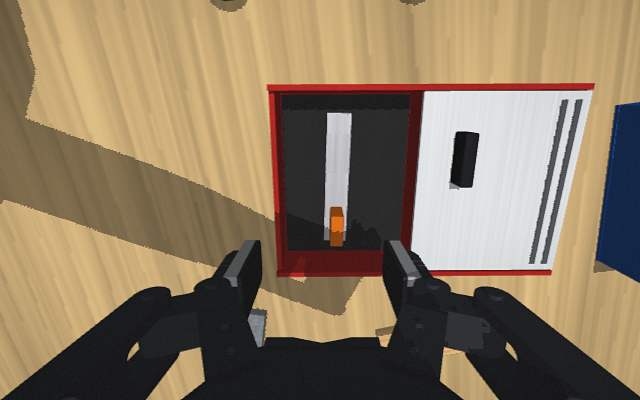

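Run:
```python
from h import *
w=cv2.imread("pics/w1.png")
cv2.imwrite("pics/w1c.png",np.hstack([crop(w,300,195,75,60,6),crop(w,310,95,55,60,6)]))
```

```text
(no output)
```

View pics/w1c.png

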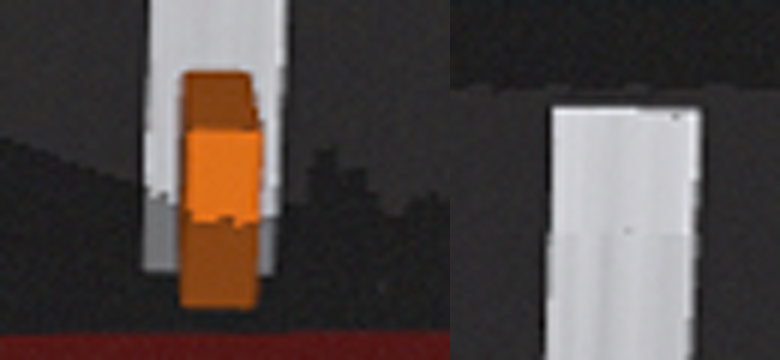

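Run:
```python
from h import *
import pickle
c=pickle.load(open("w1.pkl","rb"))
g=ray(c,(336.4,230.8),58);t=ray(c,(338.9,112.4),16);r=ray(c,(334.3,239.9),16)
gb=ray(c,(300+215.5/6-.4,195+72/6-.4),16)
print(g,t,r,gb); print(np.linalg.norm(t-r),np.linalg.norm((t-g)[:2]))
for a,b in((r,t),(g,t)): d=(b-a);print(np.arctan2(d[1],d[0])-np.pi/2)
d=(t-r)/np.linalg.norm(t-r);print("grip from tip",t-140*d,"from front face",gb-20*d)
p=[526.8,-236.2];th=-.131
for q in(g,t): e=q[:2]-p; print(e@[np.cos(th),np.sin(th)],e@[-np.sin(th),np.cos(th)])
# case-corner check
print(proj(c,[np.array([[np.cos(th),-np.sin(th)],[np.sin(th),np.cos(th)]])@np.array(q)@np.eye(2)+p if 0 else [*(np.array([[np.cos(th),-np.sin(th)],[np.sin(th),np.cos(th)]])@np.array(q[:2])+p),72.] for q in((-86,111),(-86,-111))]))
```

```text
[ 506.041 -291.618   58.   ] [ 527.4   -154.191   16.   ] [ 501.786 -321.902   16.   ] [ 509.096 -274.175   16.   ]
169.6555269071373 139.0763065428821
-0.15155827575841974
-0.15419180542460453
grip from tip [ 506.263 -292.586   16.   ] from front face [ 506.076 -293.946   16.   ]
-13.342419178603114 -57.654462647890064
-10.11727766857967 81.38444379145889
[[268.545  82.507]
 [277.055 275.765]]
```

>>> jog_arm:
  plan:
    - {"gripper": 0.05,"tx": -0.036,"ty": 0.009,"tz": 0.02,"ax": 0,"ay": 0,"az": 0}
    - {"gripper": 0.05,"tx": -0.035,"ty": 0.008,"tz": 0.03,"ax": 0,"ay": 0,"az": 0.02}
    - {"gripper": 0.05,"tx": 0,"ty": 0,"tz": 0.045,"ax": 0,"ay": 0,"az": 0}
    - {"gripper": 0.05,"tx": 0,"ty": 0,"tz": 0.03,"ax": 0,"ay": 0,"az": 0}
    - {"gripper": 0.05,"tx": 0,"ty": 0,"tz": 0,"ax": 0,"ay": 0,"az": 0}

```text
clock: 4.6
eef_pos: [511.4, -294.3, 132.9]
tool_rot: [[0.144, 0.99, 0.003], [0.99, -0.144, -0.004], [-0.004, 0.003, -1.0]]
force: [0.2, 0.4, 0.0]
finger_gap: 50.1
```

>>> jog_arm:
  plan:
    - {"gripper": 0.05,"tx": 0.001,"ty": -0.0055,"tz": 0.025,"ax": 0,"ay": 0,"az": 0.007}
    - {"gripper": 0.05,"tx": 0,"ty": 0,"tz": 0.035,"ax": 0,"ay": 0,"az": 0}
    - {"gripper": 0.05,"tx": 0,"ty": 0,"tz": 0.025,"ax": 0,"ay": 0,"az": 0}
    - {"gripper": 0.05,"tx": 0,"ty": 0,"tz": 0.005,"ax": 0,"ay": 0,"az": 0}
    - {"gripper": 0.05,"tx": 0,"ty": 0,"tz": 0,"ax": 0,"ay": 0,"az": 0}

```text
clock: 5.1
eef_pos: [512.5, -294.2, 44.9]
tool_rot: [[0.146, 0.989, 0.005], [0.989, -0.146, -0.007], [-0.006, 0.006, -1.0]]
force: [0.8, -0.5, -0.3]
finger_gap: 49.9
```

>>> jog_arm:
  plan:
    - {"gripper": 0.05,"tx": 0.001,"ty": -0.0075,"tz": 0.0,"ax": 0.005,"ay": 0.007,"az": 0.006}
    - {"gripper": 0.05,"tx": 0,"ty": 0,"tz": 0.013,"ax": 0,"ay": 0,"az": 0}
    - {"gripper": 0.05,"tx": 0,"ty": 0,"tz": 0.006,"ax": 0,"ay": 0,"az": 0}
    - {"gripper": 0.05,"tx": 0,"ty": 0,"tz": 0.0,"ax": 0,"ay": 0,"az": 0}

```text
clock: 5.5
eef_pos: [508.3, -294.2, 30.5]
tool_rot: [[0.152, 0.988, 0.008], [0.988, -0.152, -0.004], [-0.003, 0.008, -1.0]]
force: [0.3, -0.0, -0.1]
finger_gap: 50.0
```

>>> jog_arm:
  plan:
    - {"gripper": 0.05,"tx": 0.001,"ty": -0.003,"tz": 0.007,"ax": 0.008,"ay": 0.003,"az": 0.0}
    - {"gripper": 0.05,"tx": 0,"ty": 0,"tz": 0.003,"ax": 0,"ay": 0,"az": 0}
    - {"gripper": 0.0,"tx": 0,"ty": 0,"tz": 0.0,"ax": 0,"ay": 0,"az": 0}
    - {"gripper": 0.0,"tx": 0,"ty": 0,"tz": 0.0,"ax": 0,"ay": 0,"az": 0}
    - {"gripper": 0.0,"tx": 0,"ty": 0,"tz": 0.0,"ax": 0,"ay": 0,"az": 0}

```text
clock: 6.0
eef_pos: [505.8, -293.3, 20.4]
tool_rot: [[0.152, 0.988, 0.001], [0.988, -0.152, -0.001], [-0.001, 0.001, -1.0]]
force: [-1.1, -0.1, -0.4]
finger_gap: 15.5
```

>>> jog_arm:
  plan:
    - {"gripper": 0.0,"tx": 0,"ty": 0,"tz": 0,"ax": 0,"ay": 0,"az": 0}
    - {"gripper": 0.0,"tx": 0,"ty": 0,"tz": 0,"ax": 0,"ay": 0,"az": 0}
    - {"gripper": 0.0,"tx": 0,"ty": 0,"tz": -0.02,"ax": 0,"ay": 0,"az": 0}
    - {"gripper": 0.0,"tx": 0,"ty": 0,"tz": -0.03,"ax": 0,"ay": 0,"az": 0}
    - {"gripper": 0.0,"tx": 0,"ty": 0,"tz": -0.04,"ax": 0,"ay": 0,"az": 0}

```text
clock: 6.5
eef_pos: [500.6, -289.2, 103.9]
tool_rot: [[0.152, 0.988, -0.014], [0.988, -0.152, 0.011], [0.009, -0.015, -1.0]]
force: [1.3, -0.5, -1.6]
finger_gap: 15.6
```

>>> jog_arm:
  plan:
    - {"gripper": 0.0,"tx": 0,"ty": 0,"tz": -0.04,"ax": 0,"ay": 0,"az": 0}
    - {"gripper": 0.0,"tx": 0,"ty": 0,"tz": -0.04,"ax": 0,"ay": 0,"az": 0}
    - {"gripper": 0.0,"tx": 0,"ty": 0,"tz": -0.02,"ax": 0,"ay": 0,"az": 0}
    - {"gripper": 0.0,"tx": 0,"ty": 0,"tz": 0,"ax": 0,"ay": 0,"az": 0}
    - {"gripper": 0.0,"tx": 0,"ty": 0,"tz": 0,"ax": 0,"ay": 0,"az": 0}

```text
clock: 7.0
eef_pos: [502.9, -291.1, 212.6]
tool_rot: [[0.151, 0.988, -0.007], [0.988, -0.151, 0.005], [0.004, -0.008, -1.0]]
force: [0.1, 0.0, -2.6]
finger_gap: 15.5
```

>>> jog_arm:
  plan:
    - {"gripper": 0.0,"tx": 0.048,"ty": -0.0066,"tz": 0,"ax": 0,"ay": 0,"az": 0}
    - {"gripper": 0.0,"tx": 0.048,"ty": -0.0066,"tz": 0,"ax": 0,"ay": 0,"az": 0}
    - {"gripper": 0.0,"tx": 0.048,"ty": -0.0066,"tz": 0,"ax": 0,"ay": 0,"az": 0}
    - {"gripper": 0.0,"tx": 0.048,"ty": -0.0066,"tz": 0,"ax": 0,"ay": 0,"az": 0}
    - {"gripper": 0.0,"tx": 0.048,"ty": -0.0066,"tz": 0,"ax": 0,"ay": 0,"az": 0}

```text
clock: 7.5
eef_pos: [502.5, -46.1, 202.2]
tool_rot: [[0.164, 0.986, -0.022], [0.986, -0.164, 0.011], [0.007, -0.024, -1.0]]
force: [1.0, 0.4, -1.2]
finger_gap: 15.1
```

>>> jog_arm:
  plan:
    - {"gripper": 0.0,"tx": 0.048,"ty": -0.0066,"tz": 0,"ax": 0,"ay": 0,"az": 0}
    - {"gripper": 0.0,"tx": 0.048,"ty": -0.0066,"tz": 0,"ax": 0,"ay": 0,"az": 0}
    - {"gripper": 0.0,"tx": 0.048,"ty": -0.0066,"tz": 0,"ax": 0,"ay": 0,"az": 0}
    - {"gripper": 0.0,"tx": 0.03,"ty": -0.004,"tz": 0,"ax": 0,"ay": 0,"az": 0}
    - {"gripper": 0.0,"tx": 0,"ty": 0,"tz": 0,"ax": 0,"ay": 0,"az": 0}

```text
clock: 8.0
eef_pos: [498.7, 139.9, 190.8]
tool_rot: [[0.158, 0.986, -0.043], [0.987, -0.158, 0.012], [0.005, -0.045, -0.999]]
force: [0.1, -0.0, 0.0]
finger_gap: 15.6
```

>>> jog_arm:
  plan:
    - {"gripper": 0.0,"tx": 0.03,"ty": 0,"tz": -0.015,"ax": -0.043,"ay": 0.0,"az": 0.0}
    - {"gripper": 0.0,"tx": 0.03,"ty": -0.005,"tz": -0.005,"ax": 0,"ay": 0,"az": 0.148}
    - {"gripper": 0.0,"tx": 0.03,"ty": -0.01,"tz": 0,"ax": 0,"ay": 0,"az": 0.148}
    - {"gripper": 0.0,"tx": 0.01,"ty": 0,"tz": 0,"ax": 0,"ay": 0,"az": 0.148}
    - {"gripper": 0.0,"tx": 0,"ty": 0,"tz": 0,"ax": 0,"ay": 0,"az": 0.148}

```text
clock: 8.5
eef_pos: [503.0, 240.5, 199.1]
tool_rot: [[0.691, 0.723, -0.019], [0.723, -0.691, -0.001], [-0.014, -0.013, -1.0]]
force: [-0.2, -0.4, -1.1]
finger_gap: 15.2
```

>>> jog_arm:
  plan:
    - {"gripper": 0.0,"tx": 0,"ty": 0,"tz": 0,"ax": 0,"ay": 0,"az": 0.148}
    - {"gripper": 0.0,"tx": 0,"ty": 0,"tz": 0,"ax": 0,"ay": 0,"az": 0.148}
    - {"gripper": 0.0,"tx": 0,"ty": 0,"tz": 0,"ax": 0,"ay": 0,"az": 0.148}
    - {"gripper": 0.0,"tx": 0,"ty": 0,"tz": 0,"ax": 0,"ay": 0,"az": 0.148}
    - {"gripper": 0.0,"tx": 0,"ty": 0,"tz": 0,"ax": 0,"ay": 0,"az": 0.148}

```text
clock: 9.0
eef_pos: [498.2, 235.1, 186.4]
tool_rot: [[0.998, 0.056, -0.039], [0.056, -0.998, -0.009], [-0.04, 0.007, -0.999]]
force: [-0.5, 0.8, -1.4]
finger_gap: 15.1
```

```bash
cat > st.py <<'E'
from plant import arm
from h import *
s=arm.get_state(); R=s["tool_rot"]; p=s["eef_pos"]; th=-.156
e=[np.cos(th),np.sin(th)];n=[-np.sin(th),np.cos(th)];d=p[:2]-[524.6,239.2]
print("clk",s["clock"],"pos",p,"press xy",d@e,d@n,"tip x",d@e+140,"yawerr",np.arctan2(R[1,0],R[0,0])-th,"\n",R,"\nF in press",s["force"][:2]@e,s["force"][:2]@n,s["force"][2],"T",s["torque"],"gap",s["finger_gap"],"q",s["joint_positions"])
E
python3 st.py
```

```text
clk 9.0 pos [498.23  235.122 186.397] press xy -25.416319434785688 -8.125347635238583 tip x 114.58368056521431 yawerr 0.21179514743130204 
 [[ 0.998  0.056 -0.039]
 [ 0.056 -0.998 -0.009]
 [-0.04   0.007 -0.999]] 
F in press -0.6241595991407818 0.7339903581228221 -1.4441702922336672 T [-0.019 -0.001  0.013] gap 15.131571190257178 q [0.256 0.078 1.902 0.002 1.202 1.77 ]
```

>>> jog_arm:
  plan:
    - {"gripper": 0.0,"tx": 0.0,"ty": -0.006,"tz": 0,"ax": 0.009,"ay": 0.039,"az": 0.11}
    - {"gripper": 0.0,"tx": 0.0,"ty": -0.002,"tz": 0.0,"ax": 0,"ay": 0,"az": 0.1}
    - {"gripper": 0.0,"tx": 0.0,"ty": 0,"tz": 0.025,"ax": 0,"ay": 0,"az": 0}
    - {"gripper": 0.0,"tx": 0.0,"ty": 0,"tz": 0.02,"ax": 0,"ay": 0,"az": 0}
    - {"gripper": 0.0,"tx": 0,"ty": 0,"tz": 0,"ax": 0,"ay": 0,"az": 0}

```text
clock: 9.5
eef_pos: [493.5, 236.8, 129.5]
tool_rot: [[0.985, -0.17, -0.016], [-0.17, -0.985, -0.006], [-0.015, 0.008, -1.0]]
force: [-0.9, -0.3, -1.4]
finger_gap: 15.1
```

```bash
python3 st.py
python3 - <<'E'
from plant import eyes
from h import *
import pickle
c=eyes.get_calibration("wrist");w=eyes.camera("wrist")[:,:,::-1]
pickle.dump(c,open("w2.pkl","wb"));cv2.imwrite("pics/w2.png",w)
s=eyes.camera("side")[:,:,::-1];cv2.imwrite("pics/side2.png",s)
cv2.imwrite("pics/m2.png",np.vstack([w[:260],crop(s,120,130,213,110,3)[:330,:640]]))
E
```

```text
clk 9.5 pos [493.51  236.837 129.515] press xy -30.345676898399375 -7.164485886751582 tip x 109.65432310160062 yawerr -0.01506835126506692 
 [[ 0.985 -0.17  -0.016]
 [-0.17  -0.985 -0.006]
 [-0.015  0.008 -1.   ]] 
F in press -0.8827053492053482 -0.4010315716856027 -1.3951401868102369 T [ 0.031  0.027 -0.021] gap 15.079721637874952 q [ 0.263  0.124  1.964 -0.001  1.07   2.005]Traceback (most recent call last):
  File "<stdin>", line 7, in <module>
    return _nx.concatenate(arrs, 0, dtype=dtype, casting=casting)
           ~~~~~~~~~~~~~~~^^^^^^^^^^^^^^^^^^^^^^^^^^^^^^^^^^^^^^^
ValueError: all the input array dimensions except for the concatenation axis must match exactly, but along dimension 1, the array at index 0 has size 640 and the array at index 1 has size 639
```

Run:
```python
from h import *
w=cv2.imread("pics/w2.png");s=cv2.imread("pics/side2.png")
cv2.imwrite("pics/m2.png",np.vstack([w[:270],crop(s,120,130,214,110,3)[:330,:640]]))
```

```text
(no output)
```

View pics/m2.png

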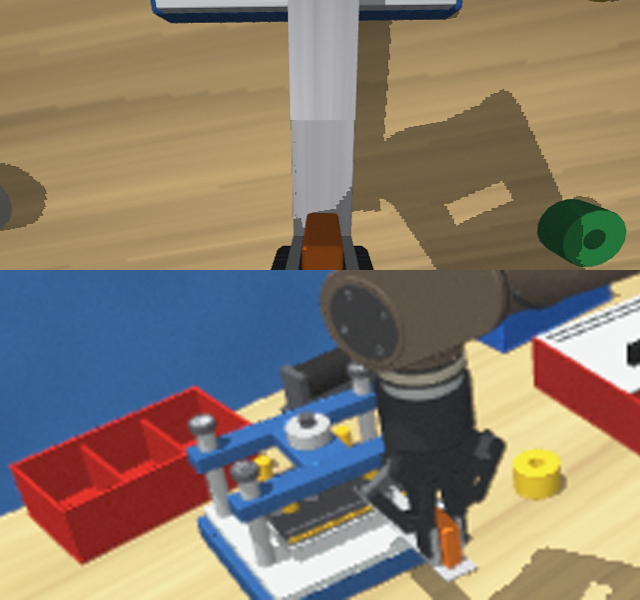

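Run:
```python
from h import *
import pickle
from plant import arm
c=pickle.load(open("w2.pkl","rb"));s=arm.get_state();R=s["tool_rot"];p=s["eef_pos"]
P=lambda x,y,z:p+R@np.array([x,y,z])
for pitch in (-.05,0,.05):
  for x in (30,60,90,120,140): print(pitch,x,proj(c,[P(x,-15,4.4-pitch*x),P(x,15,4.4-pitch*x)]).ravel())
w=cv2.imread("pics/w2.png").astype(int)
for r in (5,60,110,150):
  g=np.abs(np.diff(w[r,260:390].sum(1)));k=np.argsort(g)[-6:]+260;print(r,sorted(k))
```

```text
-0.05 30 [288.534 190.493 349.425 190.407]
-0.05 60 [286.864 127.906 350.684 127.835]
-0.05 90 [285.025  58.993 352.07   58.94 ]
-0.05 120 [282.99  -17.258 353.604 -17.287]
-0.05 140 [281.509 -72.767 354.721 -72.779]
0 30 [288.216 191.269 349.698 191.183]
0 60 [286.157 128.266 351.288 128.194]
0 90 [283.838  57.309 353.079  57.256]
0 120 [281.206 -23.208 355.112 -23.237]
0 140 [279.245 -83.197 356.626 -83.206]
0.05 30 [287.893 192.061 349.976 191.974]
0.05 60 [285.421 128.641 351.918 128.568]
0.05 90 [282.57   55.512 354.157  55.457]
0.05 120 [279.247 -29.741 356.766 -29.769]
0.05 140 [276.707 -94.887 358.761 -94.891]
5 [np.int64(275), np.int64(316), np.int64(357), np.int64(358), np.int64(359), np.int64(384)]
60 [np.int64(288), np.int64(289), np.int64(356), np.int64(357), np.int64(387), np.int64(388)]
110 [np.int64(289), np.int64(290), np.int64(354), np.int64(355), np.int64(384), np.int64(385)]
150 [np.int64(290), np.int64(291), np.int64(292), np.int64(351), np.int64(352), np.int64(353)]
```

>>> jog_arm:
  plan:
    - {"gripper": 0.0,"tx": 0.008,"ty": -0.007,"tz": 0,"ax": 0.006,"ay": 0.018,"az": -0.012}
    - {"gripper": 0.0,"tx": 0.004,"ty": 0,"tz": 0.03,"ax": 0,"ay": 0,"az": 0}
    - {"gripper": 0.0,"tx": 0.0,"ty": 0,"tz": 0.02,"ax": 0,"ay": 0,"az": 0}
    - {"gripper": 0.0,"tx": 0.0,"ty": 0,"tz": 0.0,"ax": 0,"ay": 0,"az": 0}

```text
clock: 10.0
eef_pos: [515.4, 243.8, 86.7]
tool_rot: [[0.987, -0.157, 0.022], [-0.157, -0.988, 0.002], [0.021, -0.006, -1.0]]
force: [-0.0, 0.1, -1.5]
finger_gap: 15.3
```

```bash
python3 st.py
```

```text
clk 10.0 pos [515.367 243.838  86.732] press xy -9.841287232023186 3.1470421414917245 tip x 130.15871276797682 yawerr -0.0015133646075609075 
 [[ 0.987 -0.157  0.022]
 [-0.157 -0.988  0.002]
 [ 0.021 -0.006 -1.   ]] 
F in press -0.03416929114731834 0.045594960383358134 -1.5459763069317434 T [-0.064  0.085  0.029] gap 15.28834772852306 q [ 0.266  0.211  1.953 -0.004  0.955  1.996]
```

>>> jog_arm:
  plan:
    - {"gripper": 0.0,"tx": -0.008,"ty": 0.003,"tz": 0,"ax": -0.004,"ay": -0.018,"az": 0}
    - {"gripper": 0.0,"tx": 0,"ty": 0,"tz": 0.015,"ax": 0,"ay": 0,"az": 0}
    - {"gripper": 0.0,"tx": 0.0,"ty": 0,"tz": 0.006,"ax": 0,"ay": 0,"az": 0}
    - {"gripper": 0.0,"tx": 0.0,"ty": 0,"tz": 0.0,"ax": 0,"ay": 0,"az": 0}

```text
clock: 10.4
eef_pos: [509.8, 243.2, 68.7]
tool_rot: [[0.988, -0.156, 0.01], [-0.156, -0.988, 0.003], [0.009, -0.005, -1.0]]
force: [0.4, 0.9, -1.8]
finger_gap: 15.3
```

```bash
python3 st.py
```

```text
clk 10.4 pos [509.771 243.226  68.681] press xy -15.274395213541238 1.6729324620756143 tip x 124.72560478645876 yawerr -0.00046382509268472205 
 [[ 0.988 -0.156  0.01 ]
 [-0.156 -0.988  0.003]
 [ 0.009 -0.005 -1.   ]] 
F in press 0.2618720399161021 0.9249764461133352 -1.7502565262156873 T [-0.024  0.022  0.035] gap 15.283628271243243 q [0.265 0.233 1.967 0.001 0.931 1.992]
```

>>> jog_arm:
  plan:
    - {"gripper": 0.0,"tx": -0.001,"ty": 0.001,"tz": 0.006,"ax": -0.003,"ay": -0.01,"az": 0}
    - {"gripper": 0.0,"tx": 0,"ty": 0,"tz": 0.006,"ax": 0,"ay": 0,"az": 0}
    - {"gripper": 0.0,"tx": 0.0,"ty": 0,"tz": 0.004,"ax": 0,"ay": 0,"az": 0}
    - {"gripper": 0.0,"tx": 0.0,"ty": 0,"tz": 0.0,"ax": 0,"ay": 0,"az": 0}

```text
clock: 10.8
eef_pos: [509.1, 242.5, 52.0]
tool_rot: [[0.988, -0.156, 0.0], [-0.156, -0.988, 0.002], [-0.0, -0.002, -1.0]]
force: [-0.2, -0.8, -1.7]
finger_gap: 15.7
```

```bash
python3 st.py
```

```text
clk 10.8 pos [509.142 242.529  51.992] press xy -15.787542802388947 0.886597061653418 tip x 124.21245719761106 yawerr -0.00030363050594409136 
 [[ 0.988 -0.156  0.   ]
 [-0.156 -0.988  0.002]
 [-0.    -0.002 -1.   ]] 
F in press -0.09050733657533729 -0.8681411588690633 -1.6550540538547773 T [ 0.008  0.061 -0.005] gap 15.698807090736878 q [0.264 0.262 1.968 0.003 0.911 1.989]
```

Perfectly level; ~3.6 mm to the plate. Small steps down.

>>> jog_arm:
  plan:
    - {"gripper": 0.0,"tx": 0,"ty": 0,"tz": 0.002,"ax": 0,"ay": 0,"az": 0}
    - {"gripper": 0.0,"tx": 0,"ty": 0,"tz": 0.001,"ax": 0,"ay": 0,"az": 0}
    - {"gripper": 0.0,"tx": 0.0,"ty": 0,"tz": 0.0,"ax": 0,"ay": 0,"az": 0}

```text
clock: 11.1
eef_pos: [509.3, 242.6, 48.8]
tool_rot: [[0.988, -0.156, 0.0], [-0.156, -0.988, 0.002], [0.0, -0.002, -1.0]]
force: [-0.6, 0.5, -1.5]
finger_gap: 15.1
```

>>> jog_arm:
  plan:
    - {"gripper": 0.0,"tx": 0,"ty": 0,"tz": 0.001,"ax": 0,"ay": 0,"az": 0}
    - {"gripper": 0.0,"tx": 0,"ty": 0,"tz": 0.0,"ax": 0,"ay": 0,"az": 0}

```text
clock: 11.3
eef_pos: [509.6, 242.7, 48.2]
tool_rot: [[0.988, -0.156, 0.001], [-0.156, -0.988, 0.002], [0.001, -0.003, -1.0]]
force: [0.5, -0.3, -1.6]
finger_gap: 15.6
```

```bash
python3 st.py
```

```text
clk 11.3 pos [509.636 242.704  48.198] press xy -15.326935407799885 1.136244721638529 tip x 124.67306459220012 yawerr -0.00031781807840960963 
 [[ 0.988 -0.156  0.001]
 [-0.156 -0.988  0.002]
 [ 0.001 -0.003 -1.   ]] 
F in press 0.5499021156404533 -0.2649642930558347 -1.628135064861211 T [-0.004  0.082  0.011] gap 15.56094406033447 q [0.264 0.268 1.969 0.003 0.903 1.989]
```

>>> jog_arm:
  plan:
    - {"gripper": 0.0,"tx": 0,"ty": 0,"tz": 0.001,"ax": 0,"ay": 0,"az": 0}
    - {"gripper": 0.0,"tx": 0,"ty": 0,"tz": 0.0,"ax": 0,"ay": 0,"az": 0}

```text
clock: 11.5
eef_pos: [510.0, 242.9, 47.9]
tool_rot: [[0.988, -0.156, 0.002], [-0.156, -0.988, 0.003], [0.002, -0.003, -1.0]]
force: [-1.9, 0.5, 0.0]
finger_gap: 15.5
```

>>> jog_arm:
  plan:
    - {"gripper": 0.0,"tx": 0,"ty": 0,"tz": 0.001,"ax": 0,"ay": 0,"az": 0}
    - {"gripper": 0.0,"tx": 0,"ty": 0,"tz": 0.0,"ax": 0,"ay": 0,"az": 0}

```text
clock: 11.7
eef_pos: [510.4, 243.0, 47.6]
tool_rot: [[0.988, -0.156, 0.003], [-0.156, -0.988, 0.003], [0.003, -0.003, -1.0]]
force: [-1.4, -0.3, 1.3]
finger_gap: 15.2
```

```bash
python3 st.py
```

```text
clk 11.7 pos [510.417 243.026  47.627] press xy -14.60557215511751 1.5760648284164882 tip x 125.39442784488249 yawerr -0.00039390227866015204 
 [[ 0.988 -0.156  0.003]
 [-0.156 -0.988  0.003]
 [ 0.003 -0.003 -1.   ]] 
F in press -1.2992253718228866 -0.5130735835459672 1.337318940007628 T [-0.089  0.009 -0.066] gap 15.23969876170961 q [0.264 0.27  1.968 0.002 0.9   1.99 ]
```

>>> jog_arm:
  plan:
    - {"gripper": 0.0,"tx": 0.008,"ty": 0.0005,"tz": 0,"ax": 0,"ay": -0.002,"az": 0}
    - {"gripper": 0.0,"tx": 0.008,"ty": 0,"tz": 0.0,"ax": 0,"ay": 0,"az": 0}
    - {"gripper": 0.0,"tx": 0.008,"ty": 0,"tz": 0.0,"ax": 0,"ay": 0,"az": 0}
    - {"gripper": 0.0,"tx": 0.004,"ty": 0,"tz": 0.0,"ax": 0,"ay": 0,"az": 0}

```text
clock: 12.1
eef_pos: [540.3, 238.1, 47.9]
tool_rot: [[0.988, -0.155, 0.002], [-0.155, -0.988, 0.004], [0.001, -0.004, -1.0]]
force: [-1.3, -0.1, 1.3]
finger_gap: 15.3
```

```bash
python3 st.py
```

```text
clk 12.1 pos [540.333 238.102  47.928] press xy 15.71231424140692 1.3595890395081285 tip x 155.71231424140692 yawerr 0.00027218882515622767 
 [[ 0.988 -0.155  0.002]
 [-0.155 -0.988  0.004]
 [ 0.001 -0.004 -1.   ]] 
F in press -1.250630033836514 -0.29984991655201937 1.3408121811553917 T [ 0.004  0.112 -0.025] gap 15.265193343944851 q [0.242 0.318 1.905 0.004 0.916 1.966]
```

>>> jog_arm:
  plan:
    - {"gripper": 0.0,"tx": 0.004,"ty": 0,"tz": 0,"ax": 0,"ay": 0,"az": 0}
    - {"gripper": 0.0,"tx": 0.004,"ty": 0,"tz": 0.0,"ax": 0,"ay": 0,"az": 0}
    - {"gripper": 0.0,"tx": 0.002,"ty": 0,"tz": 0.0,"ax": 0,"ay": 0,"az": 0}
    - {"gripper": 0.0,"tx": 0.0,"ty": 0,"tz": 0.0,"ax": 0,"ay": 0,"az": 0}

```text
clock: 12.5
eef_pos: [552.1, 236.2, 48.0]
tool_rot: [[0.988, -0.156, 0.002], [-0.156, -0.988, 0.004], [0.001, -0.004, -1.0]]
force: [-1.4, 1.4, 0.8]
finger_gap: 15.5
```

```bash
python3 st.py
```

```text
clk 12.5 pos [552.06  236.183  48.012] press xy 27.595433365555625 1.2863585320594135 tip x 167.59543336555564 yawerr -0.000634923717997754 
 [[ 0.988 -0.156  0.002]
 [-0.156 -0.988  0.004]
 [ 0.001 -0.004 -1.   ]] 
F in press -1.594737386268297 1.1671655029063666 0.8373509181927752 T [ 0.029  0.096 -0.061] gap 15.454667179256244 q [0.234 0.337 1.88  0.004 0.922 1.959]
```

Now 2 mm steps, one call at a time but several calls per turn is risky only past touch; I watch the force.

>>> jog_arm:
  plan:
    - {"gripper": 0.0,"tx": 0.002,"ty": 0,"tz": 0,"ax": 0,"ay": 0,"az": 0}
    - {"gripper": 0.0,"tx": 0.001,"ty": 0,"tz": 0.0,"ax": 0,"ay": 0,"az": 0}

```text
clock: 12.7
eef_pos: [554.7, 235.8, 48.1]
tool_rot: [[0.988, -0.156, 0.001], [-0.156, -0.988, 0.004], [0.0, -0.004, -1.0]]
force: [-1.2, -0.4, 1.9]
finger_gap: 15.3
```

>>> jog_arm:
  plan:
    - {"gripper": 0.0,"tx": 0.002,"ty": 0,"tz": 0,"ax": 0,"ay": 0,"az": 0}
    - {"gripper": 0.0,"tx": 0.001,"ty": 0,"tz": 0.0,"ax": 0,"ay": 0,"az": 0}

```text
clock: 12.9
eef_pos: [557.6, 235.4, 48.1]
tool_rot: [[0.988, -0.156, 0.0], [-0.156, -0.988, 0.004], [-0.0, -0.004, -1.0]]
force: [-1.5, 0.7, 1.7]
finger_gap: 15.4
```

>>> jog_arm:
  plan:
    - {"gripper": 0.0,"tx": 0.002,"ty": 0,"tz": 0,"ax": 0,"ay": 0,"az": 0}
    - {"gripper": 0.0,"tx": 0.001,"ty": 0,"tz": 0.0,"ax": 0,"ay": 0,"az": 0}

```text
clock: 13.1
eef_pos: [560.1, 235.1, 48.2]
tool_rot: [[0.988, -0.155, -0.001], [-0.155, -0.988, 0.004], [-0.002, -0.004, -1.0]]
force: [-5.8, 1.2, 3.7]
finger_gap: 15.3
```

>>> jog_arm:
  plan:
    - {"gripper": 0.0,"tx": 0.002,"ty": 0,"tz": 0,"ax": 0,"ay": 0,"az": 0}
    - {"gripper": 0.0,"tx": 0.001,"ty": 0,"tz": 0.0,"ax": 0,"ay": 0,"az": 0}

```text
clock: 13.3
eef_pos: [561.1, 235.0, 48.3]
tool_rot: [[0.988, -0.155, -0.007], [-0.155, -0.988, 0.004], [-0.008, -0.002, -1.0]]
force: [-7.5, 0.1, 5.6]
finger_gap: 15.3
```

>>> jog_arm:
  plan:
    - {"gripper": 0.0,"tx": 0.002,"ty": 0,"tz": 0,"ax": 0,"ay": 0.004,"az": 0}
    - {"gripper": 0.0,"tx": 0.001,"ty": 0,"tz": 0.0,"ax": 0,"ay": 0,"az": 0}

```text
clock: 13.5
eef_pos: [561.6, 235.1, 48.5]
tool_rot: [[0.988, -0.155, -0.01], [-0.155, -0.988, 0.002], [-0.01, -0.001, -1.0]]
force: [-7.1, 1.1, 5.9]
finger_gap: 15.3
```

```bash
python3 st.py
```

```text
clk 13.5 pos [561.553 235.068  48.52 ] press xy 37.14666824685536 1.6594900158272685 tip x 177.14666824685537 yawerr 0.0002152008817419282 
 [[ 0.988 -0.155 -0.01 ]
 [-0.155 -0.988  0.002]
 [-0.01  -0.001 -1.   ]] 
F in press -7.190360477358407 -0.054138274752330955 5.862004945540417 T [-0.151  0.348 -0.109] gap 15.260234698912937 q [0.228 0.357 1.852 0.006 0.942 1.951]
```

>>> jog_arm:
  plan:
    - {"gripper": 0.0,"tx": 0.003,"ty": 0,"tz": -0.0005,"ax": 0,"ay": 0.006,"az": 0}
    - {"gripper": 0.0,"tx": 0.003,"ty": 0,"tz": 0.0,"ax": 0,"ay": 0.004,"az": 0}

```text
clock: 13.7
eef_pos: [561.9, 234.8, 48.2]
tool_rot: [[0.988, -0.156, -0.014], [-0.156, -0.988, 0.0], [-0.014, 0.002, -1.0]]
force: [-13.5, 0.2, 9.7]
finger_gap: 15.5
```

```bash
python3 st.py
```

```text
clk 13.7 pos [561.946 234.843  48.202] press xy 37.56937734495766 1.4982438714032793 tip x 177.56937734495767 yawerr -0.0002986503921227346 
 [[ 0.988 -0.156 -0.014]
 [-0.156 -0.988  0.   ]
 [-0.014  0.002 -1.   ]] 
F in press -13.319428565848277 -1.922375390829071 9.688034336453406 T [ 0.2    1.215 -0.217] gap 15.4779157906182 q [0.228 0.36  1.848 0.004 0.947 1.952]
```

```bash
python3 - <<'E'
from plant import eyes
from h import *
import pickle
c=eyes.get_calibration("wrist");w=eyes.camera("wrist")[:,:,::-1]
pickle.dump(c,open("w3.pkl","wb"));cv2.imwrite("pics/w3.png",w)
s=eyes.camera("side")[:,:,::-1];cv2.imwrite("pics/side3.png",s)
cv2.imwrite("pics/m3.png",np.vstack([w[:270],crop(s,170,170,128,66,5)[:330,:640]]))
E
python3 st.py
```

```text
clk 13.8 pos [561.983 234.847  48.309] press xy 37.60518212612762 1.5081548943372385 tip x 177.60518212612763 yawerr -0.00043304397886329005 
 [[ 0.988 -0.156 -0.014]
 [-0.156 -0.988  0.   ]
 [-0.014  0.002 -1.   ]] 
F in press -10.902291552626474 -0.9841214442534224 7.279226136536194 T [ 0.044  1.14  -0.141] gap 15.408617271915528 q [0.228 0.36  1.848 0.004 0.947 1.953]
```

View pics/m3.png

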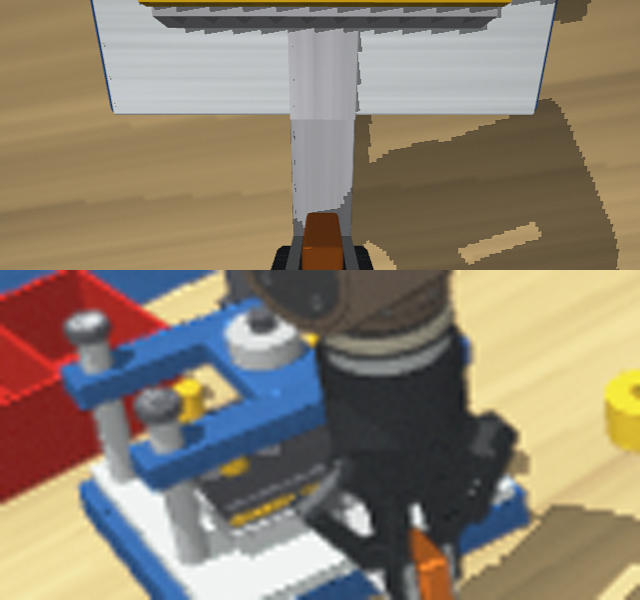

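Run:
```python
from h import *
import pickle
c=pickle.load(open("w3.pkl","rb"))
th=-.156;e=np.array([np.cos(th),np.sin(th)]);n=np.array([-np.sin(th),np.cos(th)])
def pr(uv,z): q=ray(c,uv,z)[:2]-[524.6,239.2];return q@e,q@n
print("apron edge 105,+-100:",pr((113,113),40),pr((534,113),40)); 
for z in (47.5,50): print("lip row",pr((323,29),z), pr((188,31),z),pr((488,31),z))
print("grip front face bottom",pr((322,213),48),"should be tcp+20")
w=cv2.imread("pics/w3.png").astype(int)
for r in (60,110,150):
  g=np.abs(np.diff(w[r,260:390].sum(1)));k=np.argsort(g)[-6:]+260;print(r,sorted(map(int,k)))
print(w[20:36,322].tolist())
```

```text
apron edge 105,+-100: (np.float64(105.88594418387768), np.float64(99.82889741776197)) (np.float64(105.66187973423972), np.float64(-99.58066163163477))
lip row (np.float64(139.72728954289417), np.float64(0.5055621706223198)) (np.float64(139.02059277026828), np.float64(57.00588392743604)) (np.float64(138.9254746679024), np.float64(-68.64666718779566))
lip row (np.float64(139.17763821082693), np.float64(0.5187357434764105)) (np.float64(138.48335518009426), np.float64(56.02658033279815)) (np.float64(138.38990790971434), np.float64(-67.41877471449348))
grip front face bottom (np.float64(58.430253956413104), np.float64(1.0003917703059528)) should be tcp+20
60 [287, 288, 313, 356, 357, 358]
110 [354, 355, 356, 357, 359, 360]
150 [290, 352, 353, 367, 387, 388]
[[68, 66, 65], [71, 70, 69], [69, 68, 67], [70, 69, 68], [69, 67, 66], [72, 70, 70], [68, 68, 67], [71, 71, 70], [99, 96, 96], [102, 99, 98], [102, 99, 99], [107, 104, 103], [172, 168, 168], [168, 164, 164], [168, 163, 164], [167, 164, 164]]
```

>>> jog_arm:
  plan:
    - {"gripper": 0.0,"tx": 0.002,"ty": 0,"tz": -0.001,"ax": 0,"ay": 0.003,"az": 0}
    - {"gripper": 0.0,"tx": 0.002,"ty": 0,"tz": -0.0005,"ax": 0,"ay": 0.003,"az": 0}

```text
clock: 14.0
eef_pos: [562.0, 234.8, 48.9]
tool_rot: [[0.988, -0.156, -0.018], [-0.156, -0.988, -0.001], [-0.017, 0.004, -1.0]]
force: [-8.2, 0.7, 5.3]
finger_gap: 15.2
```

>>> jog_arm:
  plan:
    - {"gripper": 0.0,"tx": 0.001,"ty": 0,"tz": 0,"ax": 0,"ay": 0,"az": 0}
    - {"gripper": 0.0,"tx": 0.001,"ty": 0,"tz": 0,"ax": 0,"ay": 0,"az": 0}

```text
clock: 14.2
eef_pos: [562.0, 234.9, 49.2]
tool_rot: [[0.987, -0.156, -0.022], [-0.157, -0.988, -0.001], [-0.022, 0.004, -1.0]]
force: [-9.0, -0.1, 7.2]
finger_gap: 15.4
```

```bash
python3 st.py
```

```text
clk 14.2 pos [561.997 234.926  49.174] press xy 37.606725837984506 1.5885266578266348 tip x 177.6067258379845 yawerr -0.0012432013531416264 
 [[ 0.987 -0.156 -0.022]
 [-0.157 -0.988 -0.001]
 [-0.022  0.004 -1.   ]] 
F in press -8.83149642036448 -1.519708256048804 7.173430480835948 T [-0.019  0.345 -0.196] gap 15.355863889261617 q [0.228 0.363 1.843 0.005 0.958 1.953]
```

>>> jog_arm:
  plan:
    - {"gripper": 0.0,"tx": 0.003,"ty": 0,"tz": 0.001,"ax": 0,"ay": 0.009,"az": 0}
    - {"gripper": 0.0,"tx": 0.003,"ty": 0,"tz": 0.0005,"ax": 0,"ay": 0.009,"az": 0}

```text
clock: 14.4
eef_pos: [562.0, 234.8, 48.1]
tool_rot: [[0.987, -0.158, -0.021], [-0.158, -0.987, -0.004], [-0.02, 0.007, -1.0]]
force: [-13.5, 0.7, 14.3]
finger_gap: 15.6
```

```bash
python3 st.py
```

```text
clk 14.4 pos [561.99  234.842  48.096] press xy 37.6134531331646 1.5046345652987627 tip x 177.6134531331646 yawerr -0.002542576602225871 
 [[ 0.987 -0.158 -0.021]
 [-0.158 -0.987 -0.004]
 [-0.02   0.007 -1.   ]] 
F in press -13.485784320248431 -1.4363089440906656 14.260080730182423 T [ 0.11   1.617 -0.076] gap 15.583256419399362 q [0.229 0.364 1.843 0.001 0.956 1.958]
```

>>> jog_arm:
  plan:
    - {"gripper": 0.0,"tx": 0.0,"ty": 0,"tz": -0.0005,"ax": 0,"ay": 0.015,"az": 0}
    - {"gripper": 0.0,"tx": 0.0,"ty": 0,"tz": 0,"ax": 0,"ay": 0.01,"az": 0}

```text
clock: 14.6
eef_pos: [561.7, 234.8, 47.6]
tool_rot: [[0.987, -0.158, 0.004], [-0.158, -0.987, -0.008], [0.005, 0.007, -1.0]]
force: [1.1, -0.2, -0.9]
finger_gap: 15.2
```

```bash
python3 st.py
```

```text
clk 14.6 pos [561.715 234.814  47.571] press xy 37.34595450453661 1.4340805696749073 tip x 177.34595450453662 yawerr -0.002752009405824568 
 [[ 0.987 -0.158  0.004]
 [-0.158 -0.987 -0.008]
 [ 0.005  0.007 -1.   ]] 
F in press 1.142310731344242 -0.02483629270481523 -0.8652932110648311 T [0.364 0.274 0.003] gap 15.196797322592735 q [ 0.233  0.354  1.858 -0.01   0.928  1.969]
```

>>> jog_arm:
  plan:
    - {"gripper": 0.0,"tx": 0.002,"ty": 0,"tz": 0,"ax": 0.004,"ay": 0.002,"az": 0}
    - {"gripper": 0.0,"tx": 0.002,"ty": 0,"tz": 0,"ax": 0.003,"ay": 0.003,"az": 0}

```text
clock: 14.8
eef_pos: [561.7, 234.8, 47.7]
tool_rot: [[0.987, -0.158, -0.002], [-0.158, -0.987, -0.001], [-0.002, 0.001, -1.0]]
force: [-8.8, 1.9, 8.2]
finger_gap: 15.1
```

```bash
python3 st.py
```

```text
clk 14.8 pos [561.684 234.784  47.748] press xy 37.319451763617664 1.3996626634758293 tip x 177.31945176361768 yawerr -0.0030062732201583398 
 [[ 0.987 -0.158 -0.002]
 [-0.158 -0.987 -0.001]
 [-0.002  0.001 -1.   ]] 
F in press -9.006737856551451 0.5471729082969231 8.240441965239107 T [0.185 1.462 0.027] gap 15.1417410117463 q [ 0.23   0.355  1.856 -0.001  0.933  1.96 ]
```

>>> jog_arm:
  plan:
    - {"gripper": 0.0,"tx": 0.003,"ty": 0,"tz": -0.001,"ax": 0,"ay": 0.003,"az": 0}
    - {"gripper": 0.0,"tx": 0.003,"ty": 0,"tz": -0.0005,"ax": 0,"ay": 0.004,"az": 0}

```text
clock: 15.0
eef_pos: [561.7, 234.7, 48.2]
tool_rot: [[0.987, -0.158, -0.012], [-0.158, -0.987, -0.002], [-0.012, 0.004, -1.0]]
force: [-11.4, 1.8, 6.7]
finger_gap: 15.5
```

```bash
python3 st.py
```

```text
clk 15.0 pos [561.676 234.704  48.182] press xy 37.32475644865448 1.3186800556654543 tip x 177.32475644865448 yawerr -0.0031454470919291266 
 [[ 0.987 -0.158 -0.012]
 [-0.158 -0.987 -0.002]
 [-0.012  0.004 -1.   ]] 
F in press -11.518226570800417 0.024704719165494344 6.7249074124360275 T [0.356 1.429 0.091] gap 15.514849470638932 q [0.229 0.359 1.85  0.001 0.945 1.958]
```

>>> jog_arm:
  plan:
    - {"gripper": 0.0,"tx": 0.003,"ty": 0,"tz": -0.001,"ax": 0,"ay": 0.015,"az": 0}
    - {"gripper": 0.0,"tx": 0.005,"ty": 0,"tz": -0.0005,"ax": 0,"ay": 0.006,"az": 0}

```text
clock: 15.2
eef_pos: [561.8, 234.7, 48.1]
tool_rot: [[0.987, -0.159, -0.013], [-0.159, -0.987, -0.005], [-0.012, 0.007, -1.0]]
force: [-19.3, 2.1, 14.6]
finger_gap: 15.2
```

```bash
python3 st.py
```

```text
clk 15.2 pos [561.775 234.708  48.072] press xy 37.421872421458595 1.338541338651901 tip x 177.4218724214586 yawerr -0.0033373869000128398 
 [[ 0.987 -0.159 -0.013]
 [-0.159 -0.987 -0.005]
 [-0.012  0.007 -1.   ]] 
F in press -19.396091836937757 -0.9018697928042514 14.56324599073562 T [0.55  2.446 0.086] gap 15.20641595423315 q [ 0.23   0.36   1.848 -0.002  0.946  1.961]
```

>>> jog_arm:
  plan:
    - {"gripper": 0.0,"tx": 0.001,"ty": 0,"tz": -0.001,"ax": 0.003,"ay": 0.015,"az": -0.003}
    - {"gripper": 0.0,"tx": 0.004,"ty": 0,"tz": -0.002,"ax": 0,"ay": 0.004,"az": 0}

```text
clock: 15.4
eef_pos: [562.1, 234.1, 48.4]
tool_rot: [[0.988, -0.155, -0.005], [-0.155, -0.988, -0.005], [-0.004, 0.006, -1.0]]
force: [-8.1, 2.5, -2.4]
finger_gap: 15.4
```

```bash
python3 st.py
```

```text
clk 15.4 pos [562.068 234.119  48.393] press xy 37.80247259286429 0.8025026630139417 tip x 177.8024725928643 yawerr 3.924318132689231e-05 
 [[ 0.988 -0.155 -0.005]
 [-0.155 -0.988 -0.005]
 [-0.004  0.006 -1.   ]] 
F in press -8.397404019774887 1.2251556907273826 -2.4062242900350235 T [0.534 1.604 0.122] gap 15.393157281326742 q [ 0.23   0.357  1.852 -0.005  0.939  1.959]
```

>>> jog_arm:
  plan:
    - {"gripper": 0.0,"tx": 0.004,"ty": 0,"tz": -0.001,"ax": 0.003,"ay": 0.004,"az": 0}
    - {"gripper": 0.0,"tx": 0.004,"ty": 0,"tz": -0.001,"ax": 0,"ay": 0.005,"az": 0}

```text
clock: 15.6
eef_pos: [562.3, 233.9, 48.5]
tool_rot: [[0.988, -0.155, -0.017], [-0.155, -0.988, -0.004], [-0.016, 0.006, -1.0]]
force: [-14.4, 2.7, 9.0]
finger_gap: 15.2
```

```bash
python3 st.py
```

```text
clk 15.6 pos [562.318 233.942  48.451] press xy 38.07736529676425 0.6659438805019745 tip x 178.07736529676424 yawerr 0.0003044107586564204 
 [[ 0.988 -0.155 -0.017]
 [-0.155 -0.988 -0.004]
 [-0.016  0.006 -1.   ]] 
F in press -14.647154054448489 0.39037797266157337 9.000790760091464 T [0.399 1.523 0.055] gap 15.174985671999524 q [0.228 0.362 1.846 0.    0.951 1.954]
```

>>> jog_arm:
  plan:
    - {"gripper": 0.0,"tx": 0.001,"ty": 0,"tz": 0,"ax": 0.003,"ay": 0.013,"az": 0}
    - {"gripper": 0.0,"tx": 0.001,"ty": 0,"tz": 0,"ax": 0,"ay": 0.0,"az": 0}

```text
clock: 15.8
eef_pos: [562.5, 234.0, 48.2]
tool_rot: [[0.988, -0.154, -0.008], [-0.154, -0.988, -0.003], [-0.008, 0.004, -1.0]]
force: [-7.6, 1.2, 4.6]
finger_gap: 15.3
```

```bash
python3 st.py
```

```text
clk 15.8 pos [562.54  233.967  48.223] press xy 38.292475371572216 0.7255926560097318 tip x 178.2924753715722 yawerr 0.0009786727492482328 
 [[ 0.988 -0.154 -0.008]
 [-0.154 -0.988 -0.003]
 [-0.008  0.004 -1.   ]] 
F in press -7.642670038504271 -0.01993204646544991 4.628404570393941 T [0.228 1.03  0.029] gap 15.281902845469096 q [ 0.228  0.359  1.85  -0.001  0.941  1.954]
```

```bash
python3 - <<'E'
from plant import eyes
from h import *
s=eyes.camera("scene")[:,:,::-1];cv2.imwrite("pics/scene4.png",s)
for _ in range(5): d=eyes.camera("side")
cv2.imwrite("pics/m4.png",np.vstack([s[150:330,120:500]]).repeat(2,0).repeat(2,1))
E
python3 st.py
```

```text
clk 16.1 pos [562.507 233.957  48.209] press xy 38.26124518694178 0.7100496591113766 tip x 178.26124518694178 yawerr 0.0008164878730784197 
 [[ 0.988 -0.155 -0.009]
 [-0.155 -0.988 -0.003]
 [-0.008  0.004 -1.   ]] 
F in press -7.042491501392764 -0.06432550591350253 3.965132841115197 T [ 0.241  0.919 -0.002] gap 15.345039211051452 q [ 0.228  0.359  1.85  -0.001  0.942  1.954]
```

View pics/m4.png

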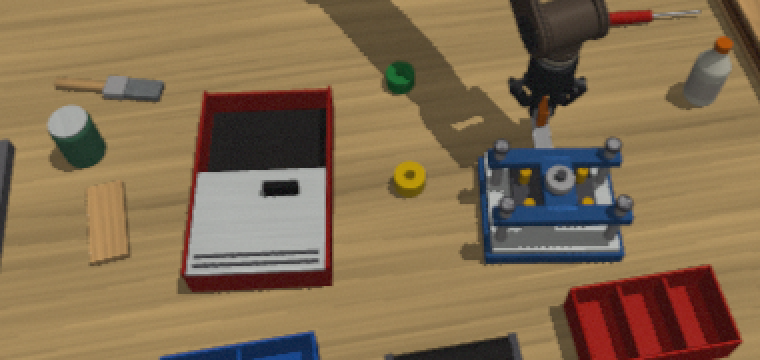

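The picture shows the cover open with its handle at about pixel (260, 244), the bystanders undisturbed, and the blade held and pointing into the press. I'll check the handle position and then hand in.

Run:
```python
from plant import arm,eyes
from h import *
t=-.131;d=ray(eyes.get_calibration("scene"),(260.1,243.8),85)[:2]-[526.8,-236.2];x=d@[np.cos(t),np.sin(t)];print("cover",x+45)
if x+45>153: print(arm.finish_job())
```

```text
cover 163.3904888390283
the job is handed in; nothing more can be done
None
```

I slid the cover open, took the blade out by its orange grip, laid it on the press's lower plate and slid it in until it was snug. I then handed the job in at about 16 s on the robot's clock, still holding the blade. `finish_job` gives no verdict, so the figures below are my own last checks.

- **Cover:** about 163 mm open, measured from the camera picture; the arm had also felt it reach its stop.
- **Blade position:** tip about 38 mm inside the mouth and 1 mm off the middle. The tool is within 0.001 rad of the press's direction and tilted under 0.01 rad. The tip depth comes from the arm's position and agrees with the wrist picture to about 1 mm.
- **Snugness:** the push jumped from about 1.5 N to 6 N at roughly 35 mm depth. At the end the arm held still with about 7 N of push and 4 to 6 N pressing down, and the fingers closed on the grip.
- **Upper plate:** not measured directly. I put the lift at about 0.3 mm, and no more than about 0.6 mm, from how far the blade went past first touch.
- **Bystanders:** they look unmoved in the last scene picture.

**What went less cleanly:** while pushing, the arm gave a little and pitched nose-down by up to 0.02 rad. That added downward friction, so for a few steps the push (up to 19 N) gained almost no depth. I levelled the tool and eased the downward force, and the last advance was under 1 mm.

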